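Open the water filter whose thread hand is unknown

TASK

Take the blue screw cap off the countertop water filter so that its cartridge can be changed. Nobody remembers whether the cap has an ordinary or a reverse thread: feel gently which way it loosens (if the white housing is dragged round with the cap, that is the tightening way, so stop at once and never wrench the housing more than about 15 degrees round on its sprung foot), then unscrew the cap and lift it straight off. Finish while holding the cap in the gripper, level and still over the filter with its foot about 5 to 10 cm clear above the rim; do not put it down or let go, and leave the other things on the worktop where they are.

Things in the scene. Friction and masses are not known exactly. Their poses are not given: they have to be found in the camera images.
- cap: Blue round screw cap, 84 mm across, 12 mm thick, 0.12 kg, with a wing grip on top (60 mm long along cap x, 14 mm wide along cap y). Origin: centre of the disc's underside, which rests on the housing's rim; z up, disc top at z = +12 mm, wing top at +44 mm. Seated, its x lies within 0.07 rad of the housing's x (home). Which way loosens, + or - about z, differs from start to start, unseen.
- wing (a point): Middle of the top of the cap's wing grip (white stripe), 44 mm above the cap's origin, cap's axes. Turned the tightening way, the cap meets a hard stop 0.03 to 0.25 rad on and then drags the housing round with it. Turned the loosening way it moves easily (light friction alone may take the housing along by up to 0.06 rad) and does not rise; its stop there is about 1.25 rad from home.
- lugs (a point): Underside of the cap's foot, 27 mm below the cap's origin, hidden inside the housing: a 20 mm stem with a 60 mm crossbar (two lugs), below a 68 mm plug 6 mm deep. The lugs sit under two tabs, so the cap cannot be pulled off unturned; from about 0.9 rad (52 deg) past home up to the stop (aim at 1.05 rad) they are free and the cap lifts straight up without resistance.
- mouth (a point): Centre of the rim of the white housing (cylinder 84 mm across), 115 mm above the worktop; turns with the housing; z up along the cap's axis, -x toward the orange rib outside. The housing stands on a grey foot fixed to the worktop (150 x 124 mm, 18 mm high, steel connectors behind, to 116 mm from the axis) with an orange pointer under the rib at rest.
- housing (a joint): Turn of the housing on its sprung foot, rad, 0 at rest, positive anticlockwise from above; spring 4 N m per rad, it springs back when let off.
- tumbler: Clear drinking tumbler, 80 mm across, 91 mm tall, bystander to the left. Origin: centre of its underside.
- lemon: Lemon, 77 x 51 x 52 mm, bystander to the right. Origin: at its underside.
- mug: White mug with beige stripes, 84 x 117 x 95 mm, bystander far right. Origin: centre of its underside.
- mandarin: Mandarin, 50 mm, bystander far left. Origin: at its underside.
Mind the look-alikes: they are no part of the job. Of the things shaped like the cap, the blue one is meant.

How it is judged:
By the outcome, as a careful person would: the job done as asked, in the order asked, and still so for the second after the job is handed in, while the arm keeps its last pose, push and grip.
It also fails if it takes over 40 s, if anything falls off the work surface, if the arm or the gripper's body presses on something with over 40 N, if the wrist force passes 120 N, or if a joint passes its speed limit or range.

ROBOT

A 6-joint arm with a two-finger parallel gripper is mounted at the origin on a cart in front of the work surface, level with it; the furniture and walls round the work are solid. World frame = base frame: x ahead of the robot, y to its left, z up, the work surface at z = 0. Lengths are in mm, angles in degrees, forces in N, time in s.
With the tool pointing down it reaches from about 275 to 875 mm from the base axis. Payload 12.5 kg.
Tool frame: the origin (TCP) lies at the very end of the fingers, on their centre line; the grasp point (between the pads) lies 19 mm behind it; x points along the fingers, z is the direction in which the jaws open and shut, and the axes are right-handed (so a half turn about x gives the same grasp; the last joint's range is limited). The gripper opens to 85 mm and grips with 20 to 120 N. Pads are 22 mm wide; open, the fingers measure 114 mm over their backs; the gripper's body (76 mm by 85 mm) begins 54 mm behind the grasp point. The pads swing forward as they close: fully open they stand 13 mm farther back than shut.
Start: joints at [65.34, 20.094, 94.641, -0, 65.266, -4.847], TCP at [186.39, 517.439, 231.29] pointing down, gripper open.
Joint ranges: [-157.81, 157.81], [-45, 120.19], [0.68, 151.7], [-89.99, 269.99], [4.06, 180], [-164.3, 164.3]. Speed limits (degrees/s): [127.2, 127.2, 159.86, 180, 180, 180].

INTERFACE

Orientations are given as a 3x3 rotation matrix whose columns are the frame's x, y, z axes.
In Python, from station import bot, get_image gives the robot as it stands.
- The arm moves only by the tool step_arm, never from a script. Its argument "targets" is a list that holds one entry, the list of rows, each a list of 6 numbers: the shift along the tool's x, y, z in units of 40 mm (1.0 is 40 mm), then the turn, a rotation vector about the tool's x, y, z in units of 8 degrees (1.0 is 8 degrees). In form: [[[dx, dy, dz, ax, ay, az], ...]]. A call has 1 to 10 rows; each row shifts and turns the commanded pose from where the row before left it, along the tool's axes as they then stand; what a row does not reach is not made up. A row lasts 1/8 s, in which the tool goes at most 62.5 mm and 10.7 degrees, less where a joint would pass 70% of its speed; a pose out of reach is approached as far as the arm can. A call is refused whole if a number of a shift passes 1 or a number of a turn 1, either way. A call with a gripper value outside its range is refused whole. "claw" is the finger opening in mm, from 0 to 85.4, set as the call begins (left out, the last holds). The fingers move at their own pace and stop on an object; "squeeze" is the grip in N (left out, the last holds). Time passes only in rows, so rows that do not move let the fingers close. It gives the time, the measured TCP pose, the force and the opening at its end, in the units of the state.
- bot.state(): the state, without advancing time (a new reading comes with each control period).
- get_image(name): name is "side" or "top" or "wrist"; returns a dict with "img" (400x640x3 uint8, red, green, blue), "fx", "fy", "cx", "cy" (pixels), "rvec" (rotation vector, rad) and "tvec" (3), from world to camera coordinates, as OpenCV has them. Camera axes: x right, y down, z forward; pixel columns grow to the right and rows downward; lengths in mm; the calibration is good to about 2 mm. A picture is of the moment at which its call begins. There is no depth.
- bot.sign_off(): hands the job in, once; it reports no verdict.
The state is a dict: "t": time; "joint_positions": joint angles; "joint_vel": joint speeds; "joint_torque": joint torques, N m; "position": TCP position; "ee_rot": TCP orientation; "wrist_force": force on the tool from outside, world axes, zero at the start; "wrist_torque": the same for the moment, N m; "grip_width": finger opening in mm.
Only numpy, scipy, OpenCV 4.12 (cv2) and the standard library are available. Lean on these libraries where they do the work, as an engineer would, in place of code of your own. Each camera call takes 0.05 s, during which the arm holds its last target.

## Working session

There is one attempt and no reset: what is moved stays moved. The work goes in short steps, Python scripts to look and compute and a tool call to move; the robot and the scene stay as the last step left them, time stands still between calls to the robot, and variables do not carry over. Pictures are saved under pics/ and viewed, and the job is handed in when it is done.

Besides the shell and the picture viewer there is one more tool, called after "Call:" by a JSON object that holds its "api" and its "payload", one argument or row to a line. step_arm: Moves the arm, as the interface text tells. Its arguments: {"type":"object","properties":{"targets":{"type":"array","items":{"type":"array","items":{"type":"array","items":{"type":"number"}}}},"claw":{"type":"number"},"squeeze":{"type":"number"}},"required":["targets"]}

```bash
mkdir -p pics; ls; cat > h.py <<'E'
import numpy as np, cv2
from station import bot, get_image
def save(n,f):
    d=get_image(n); cv2.imwrite('pics/'+f, cv2.cvtColor(d['img'],cv2.COLOR_RGB2BGR)); return d
def ray(d,u,v):
    R=cv2.Rodrigues(np.array(d['rvec'],float))[0]; t=np.array(d['tvec'],float).ravel()
    c=-R.T@t; r=R.T@np.array([(u-d['cx'])/d['fx'],(v-d['cy'])/d['fy'],1]); return c,r/np.linalg.norm(r)
def onz(d,u,v,z):
    c,r=ray(d,u,v); return c+r*(z-c[2])/r[2]
def proj(d,P):
    return cv2.projectPoints(np.array(P,float).reshape(-1,3),np.array(d['rvec'],float),np.array(d['tvec'],float),np.array([[d['fx'],0,d['cx']],[0,d['fy'],d['cy']],[0,0,1.]]),None)[0].reshape(-1,2)
E
python3 - <<'E'
from h import *
import pickle
for n in ['side','top','wrist']:
    d=save(n,n+'0.png'); pickle.dump(d,open(n+'0.pkl','wb'))
    print(n,ray(d,320,200),d['fx'])
print(bot.state())
E
```

```text
pics
side (array([  337.06023068, -1446.82781646,   990.37153461]), array([ 0.10102075,  0.86960583, -0.48330167])) 410.7387025025733
top (array([ 265.38350114,   33.287837  , 1364.66663969]), array([ 0.20160317,  0.0261492 , -0.97911816])) 387.6651026545911
wrist (array([113.82179501, 542.95844098, 373.2279471 ]), array([ 0.2814506 , -0.09261948, -0.95509538])) 325.366604631591
{'t': 0.15, 'joint_positions': array([ 6.53404505e+01,  2.01169655e+01,  9.46685217e+01,  1.44780159e-03,
        6.52646201e+01, -4.84968144e+00]), 'joint_vel': array([-0.02493001, -0.04789504, -0.12931451,  0.00692312, -0.13887445,
       -0.01186781]), 'joint_torque': array([ 4.39385831e-04, -5.06249142e+01, -2.91508359e+01, -7.64032643e-05,
        3.33176853e-03,  4.24113907e-06]), 'position': array([186.28226627, 517.22610463, 230.88480716]), 'ee_rot': array([[-3.85737116e-04, -9.40818809e-01,  3.38909752e-01],
       [-7.85207278e-04,  3.38909958e-01,  9.40818486e-01],
       [-9.99999617e-01,  9.67942059e-05, -8.69467926e-04]]), 'wrist_force': array([ 0.40324388, -0.02121469, -0.96479951]), 'wrist_torque': array([ 0.06428814, -0.01394649,  0.02632968]), 'grip_width': 85.22954244493658}
```

View pics/side0.png

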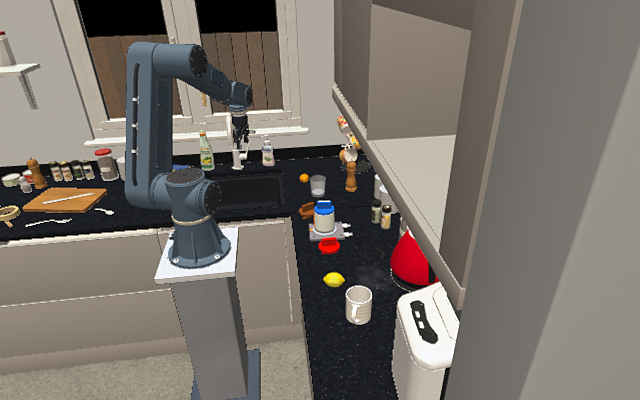

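View pics/top0.png

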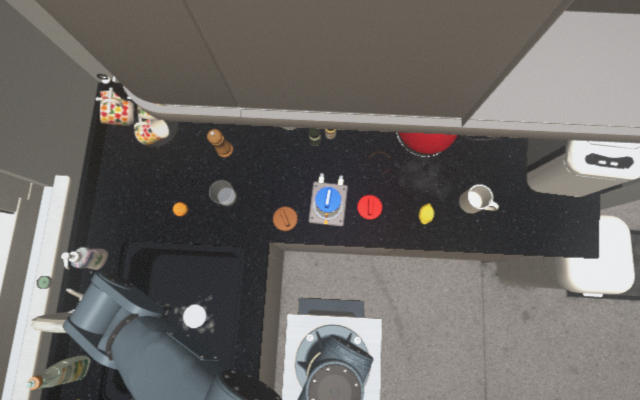

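View pics/wrist0.png

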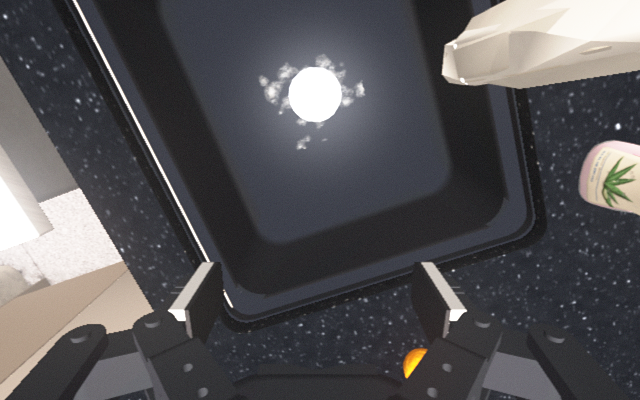

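Look-alikes in the top view: blue (328,201), red (370,207) and brown (285,218). The blue one fits: it is the named colour and the only one on the white housing, with the grey foot and connectors. I'll confirm with a crop.

```bash
python3 - <<'E'
from h import *
import pickle
d=pickle.load(open('top0.pkl','rb'));s=pickle.load(open('side0.pkl','rb'))
a=cv2.resize(d['img'][165:245,270:390],None,fx=5,fy=5,interpolation=cv2.INTER_CUBIC)
cv2.imwrite('pics/crop_top.png',a[:,:,::-1])
a=cv2.resize(s['img'][190:260,280:370],None,fx=6,fy=6,interpolation=cv2.INTER_CUBIC)
cv2.imwrite('pics/crop_side.png',a[:,:,::-1])
for n,dd in (('top',d),('side',s)):
    im=dd['img'].astype(int); m=((im[:,:,2]>im[:,:,0]+60)&(im[:,:,2]>im[:,:,1]+30)).astype(np.uint8)
    k,l,st,c=cv2.connectedComponentsWithStats(m)
    for i in range(1,k):
        if st[i,4]>30: print(n,st[i],c[i])
print(onz(d,328,201,127), onz(d,328,201,140))
E
```

```text
top [315 187  26  25 489] [327.65030675 199.32924335]
side [173 165  16   5  55] [179.21818182 166.83636364]
side [314 200  21  15 220] [323.68181818 207.71363636]
[518.1939507   40.12915108 127.        ] [515.53852173  40.05729241 140.        ]
```

View pics/crop_top.png

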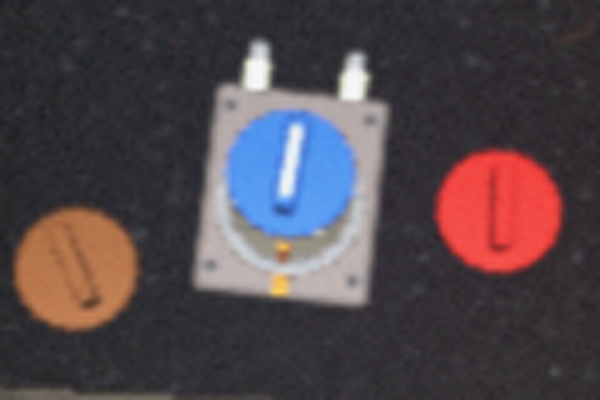

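View pics/crop_side.png

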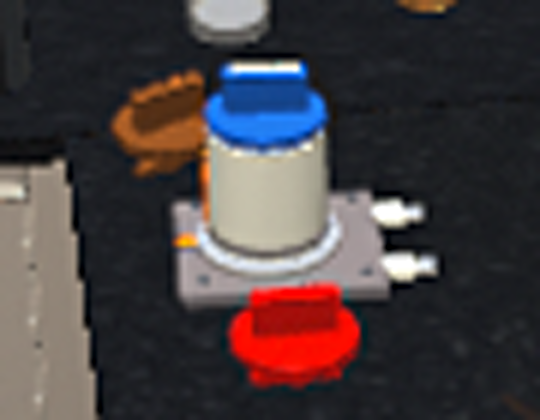

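The crop shows the blue cap on the white housing, disc centre near (328,200) and stripe from (329,190) to (327,205). This is the one meant. Next I'll measure its centre and yaw.

```bash
python3 - <<'E'
from h import *
import pickle
d=pickle.load(open('top0.pkl','rb'));s=pickle.load(open('side0.pkl','rb'))
im=d['img'].astype(int); sub=np.zeros(im.shape[:2],bool); sub[184:216,312:345]=1
m=((im[:,:,2]>im[:,:,0]+60)&(im[:,:,2]>im[:,:,1]+30)).astype(np.uint8)
cn=max(cv2.findContours(m,0,2)[0],key=cv2.contourArea)
(c,r)=cv2.minEnclosingCircle(cn); print(c,r, onz(d,*c,127))
w=(im.min(2)>150)&sub; ys,xs=np.nonzero(w); 
k,l,st,ce=cv2.connectedComponentsWithStats(w.astype(np.uint8)); print(st,ce)
i=l[197,328]; ys,xs=np.nonzero(l==i)
P=np.array([onz(d,x,y,159)[:2] for x,y in zip(xs,ys)]); mu=P.mean(0); u,sv,vt=np.linalg.svd(P-mu); print(mu,vt[0],np.degrees(np.arctan2(vt[0][1],vt[0][0])))
# side stripe
sim=s['img'].astype(int); w=(sim.min(2)>170)[198:204,312:336]; print(sim.min(2)[198:206,314:336])
for z,u in ((159,(324,201.5)),): print(onz(s,*u,z))
print(onz(d,326.5,215,115),onz(d,326,222,18))
E
```

```text
(327.67132568359375, 199.1118927001953) 12.996402740478516 [524.41891999  41.50634126 127.        ]
[[     0      0    640    400 255578]
 [   312    184     33     32    380]
 [   326    190      5     14     40]
 [   333    211      2      1      2]] [[319.48469743 199.50238283]
 [328.84736842 198.13947368]
 [327.775      196.625     ]
 [333.5        211.        ]]
[525.83917071  41.35693785] [-0.99322036  0.11624676] 173.32445876532162
[[ 27  27  29  28  27  24  21  21  24  21  23  23  23  25  27  27  29  30
   30  31  32  34]
 [ 28  27  27  25  19  13   9   7  10   8   7   7   8   6   8  14  20  27
   28  25  26  25]
 [ 28  27  25  31  79 116 114 114 113 114 109 102 129 135 136 139  14  28
   28  28  27  27]
 [ 27  26  23  54 166 254 255 255 255 255 251 233 255 255 255 255  16  24
   28  26  27  30]
 [ 20  24  25  25  41  63  12  13  13  13  15  16  14  13  14  19  30  25
   27  27  27  29]
 [ 16  22  25  17  11   7   8  10  11   8  12  13  12  15  11  14  17  26
   18  28  29  31]
 [ 16  19  28  22  17  20  21  24  19  21  20  21  20  18  21  19  19  26
   29  23  28  31]
 [ 13  23  25  24  21  21  18  20  20  22  23  21  23  20  21  22  18  27
   32  30  21  27]]
[525.6055947  33.4835898 159.       ]
[473.78701095  42.81290247 115.        ] [465.0340734   44.07156822  18.        ]
```

Call:
{"api": "step_arm", "payload": {
  "targets": [
    [[-0.9, 0, 0, 0, 0, 0], [-0.9, 0, 0, 0, 0, 0], [0, -1, -0.7, 0, 0, 0], [0, -1, -0.7, 0, 0, 0], [0, -1, -0.7, 0, 0, 0], [0, -1, -0.7, 0, 0, 0], [0, -1, -0.7, 0, 0, 0], [0, -1, -0.7, 0, 0, 0], [0, -1, -0.7, 0, 0, 0], [0, -1, -0.7, 0, 0, 0]]
  ],
  "claw": 50,
  "squeeze": 60
}}

```text
t: 1.4
position: [412.1, 196.8, 303.2]
ee_rot: [[-0.0, -0.941, 0.339], [-0.0, 0.339, 0.941], [-1.0, 0.0, -0.0]]
wrist_force: [-0.3, -0.1, -0.0]
grip_width: 50.6
```

Call:
{"api": "step_arm", "payload": {
  "targets": [
    [[0, -1, -0.7, 0, 0, 0], [0, -1, -0.7, 0, 0, 0], [0, -1, -0.7, 0, 0, 0], [0, -1, -0.7, 0, 0, 0], [0, 0, 0, -0.82, 0, 0], [0, 0, 0, -0.82, 0, 0], [0, 0, 0, 0, 0, 0], [0, 0, 0, 0, 0, 0]]
  ]
}}

```text
t: 2.4
position: [524.0, 38.7, 303.2]
ee_rot: [[-0.0, -0.993, 0.119], [0.0, 0.119, 0.993], [-1.0, 0.0, -0.0]]
wrist_force: [0.6, 0.6, -0.6]
grip_width: 49.6
```

```bash
python3 - <<'E'
from h import *
import pickle
for n in ['wrist','top']:
    d=save(n,n+'1.png'); pickle.dump(d,open(n+'1.pkl','wb'))
s=bot.state();print(s['t'],s['position'],s['ee_rot'],s['joint_positions'],s['wrist_force'],s['grip_width'])
E
```

```text
2.5 [524.02417144  38.74346904 303.27431683] [[-6.14524315e-05 -9.93022700e-01  1.17923335e-01]
 [-3.54549667e-05  1.17923338e-01  9.93022701e-01]
 [-9.99999997e-01  5.68426916e-05 -4.24542626e-05]] [-8.47525172e-01  1.37028348e+01  9.28799974e+01 -2.17364652e-03
  7.34206584e+01 -8.40746373e+01] [-0.02246803 -0.25262518  0.39976854] 49.79910345168234
```

View pics/wrist1.png

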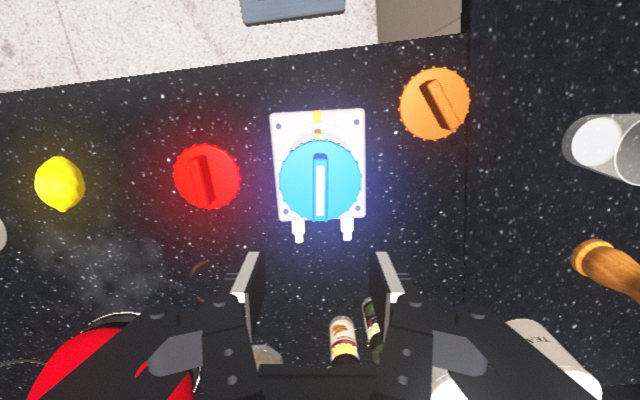

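The wrist view shows the blue cap at (320,180) with its stripe nearly vertical, and the orange rib and pointer at (318,120), in line with each other. Next I'll measure precisely.

```bash
cat >> h.py <<'E'
def meas(d,box,zd=127,zs=159):
    x0,y0,x1,y1=box; im=d['img'].astype(int); sub=np.zeros(im.shape[:2],bool); sub[y0:y1,x0:x1]=1
    hsv=cv2.cvtColor(d['img'],cv2.COLOR_RGB2HSV)
    m=((hsv[:,:,0]>92)&(hsv[:,:,0]<125)&(hsv[:,:,1]>110)&(hsv[:,:,2]>90)&sub).astype(np.uint8)
    cn=max(cv2.findContours(m,0,2)[0],key=cv2.contourArea)
    Q=np.array([onz(d,*p,zd)[:2] for p in cv2.convexHull(cn)[:,0]],np.float32)
    el=cv2.fitEllipse(Q); c,r=cv2.minEnclosingCircle(Q); print('disc',el,c,r)
    f=np.zeros_like(m); cv2.drawContours(f,[cv2.convexHull(cn)],-1,1,-1); f=cv2.erode(f,np.ones((7,7)))
    w=((hsv[:,:,1]<70)&(hsv[:,:,2]>190)&(f>0)).astype(np.uint8)
    k,l,st,ce=cv2.connectedComponentsWithStats(w); i=1+np.argmax(st[1:,4]); ys,xs=np.nonzero(l==i)
    P=np.array([onz(d,x,y,zs)[:2] for x,y in zip(xs,ys)],np.float32); rc=cv2.minAreaRect(P)
    u,sv,vt=np.linalg.svd(P-P.mean(0)); v=vt[0]*np.sign(vt[0][0])
    print('stripe px',st[i],'mean',P.mean(0),'rect',rc,'yaw',np.degrees(np.arctan2(v[1],v[0])))
def rib(d,box,z):
    x0,y0,x1,y1=box; hsv=cv2.cvtColor(d['img'],cv2.COLOR_RGB2HSV)[y0:y1,x0:x1]
    m=(((hsv[:,:,0]<28)|(hsv[:,:,0]>172))&(hsv[:,:,1]>120)&(hsv[:,:,2]>120)).astype(np.uint8)
    k,l,st,ce=cv2.connectedComponentsWithStats(m)
    for i in range(1,k):
        if st[i,4]>6: print('orange',st[i][:4]+[x0,y0,0,0],st[i,4],ce[i]+[x0,y0],[onz(d,*(ce[i]+[x0,y0]),zz)[:2].round(1) for zz in z])
E
python3 - <<'E'
from h import *
import pickle
d=pickle.load(open('wrist1.pkl','rb')); meas(d,(265,125,375,230)); rib(d,(290,95,345,145),(18,22,60,100,115))
cv2.imwrite('pics/w1c.png',cv2.resize(d['img'][95:235,260:380],None,fx=4,fy=4,interpolation=cv2.INTER_CUBIC)[:,:,::-1])
E
```

```text
disc ((531.399658203125, 40.44643783569336), (82.95980834960938, 97.5137939453125), 88.33102416992188) (532.642333984375, 42.61640167236328) 49.026187896728516
stripe px [316 166   9  50 422] mean [526.5391    40.365284] rect ((527.5660400390625, 40.4531135559082), (7.307404041290283, 46.48188400268555), 83.11603546142578) yaw -7.4764194
```

View pics/w1c.png

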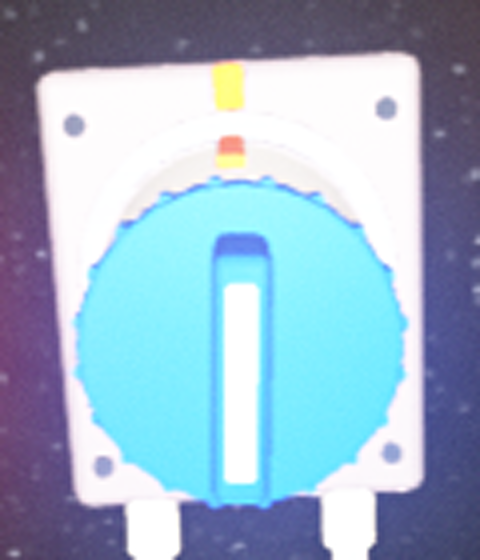

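```bash
python3 - <<'E'
from h import *
import pickle
d=pickle.load(open('wrist1.pkl','rb'))
f=lambda c,z: onz(d,260+(c[0]-1.5)/4,95+(c[1]-1.5)/4,z)[:2]
S=[f(c,18) for c in ((74,125),(386,107),(103,466),(391,453))]; print(np.round(S,1),np.mean(S,0))
for a,b in ((0,2),(1,3)): v=S[b]-S[a]; print(np.degrees(np.arctan2(v[1],v[0])),np.linalg.norm(v))
for a,b in ((0,1),(2,3)): v=S[b]-S[a]; print(np.degrees(np.arctan2(-v[0],v[1])),np.linalg.norm(v))
print('pointer',f((229,87),19),'rib top',f((230,147),112), 'disc near edge',f((240,180),121), 'left',f((76,330),121),'right',f((405,325),121))
E
```

```text
[[474.3  -6.2]
 [480.6  93.7]
 [590.  -14.1]
 [597.1  85.7]] [535.51070716  39.77174012]
-3.9181120830556537 115.9360719166143
-3.8923680402780643 116.78351077305248
-3.6113300586428108 100.04461622754611
-4.096563319662874 100.09614059325264
pointer [468.46218819  44.59475275] rib top [478.42365895  43.70085145] disc near edge [485.81145172  45.2985494 ] left [518.45693254  -0.71217563] right [527.14562491  82.83744504]
```

Call:
{"api": "step_arm", "payload": {
  "targets": [
    [[0, -0.07, 0.06, 0.06, 0, 0], [0.9, 0, 0, 0, 0, 0], [0.9, 0, 0, 0, 0, 0], [0.9, 0, 0, 0, 0, 0], [0.6, 0, 0, 0, 0, 0], [0.4, 0, 0, 0, 0, 0], [0.3, 0, 0, 0, 0, 0], [0.2, 0, 0, 0, 0, 0], [0, 0, 0, 0, 0, 0]]
  ]
}}

```text
t: 3.62
position: [527.1, 40.7, 135.2]
ee_rot: [[-0.0, -0.992, 0.125], [-0.0, 0.125, 0.992], [-1.0, 0.0, -0.0]]
wrist_force: [-0.1, -0.2, 0.1]
grip_width: 49.5
```

```bash
python3 - <<'E'
from h import *
d=save('wrist','wrist2.png'); d=save('side','side2.png')
s=bot.state();print(s['t'],s['position'],s['wrist_force'],s['grip_width'])
cv2.imwrite('pics/side2c.png',cv2.resize(d['img'][170:260,270:390],None,fx=5,fy=5,interpolation=cv2.INTER_CUBIC)[:,:,::-1])
E
```

```text
3.725 [527.49989947  40.70024081 135.82669102] [ 0.53919079  0.32029377 -0.13589703] 50.18329844071096
```

View pics/wrist2.png

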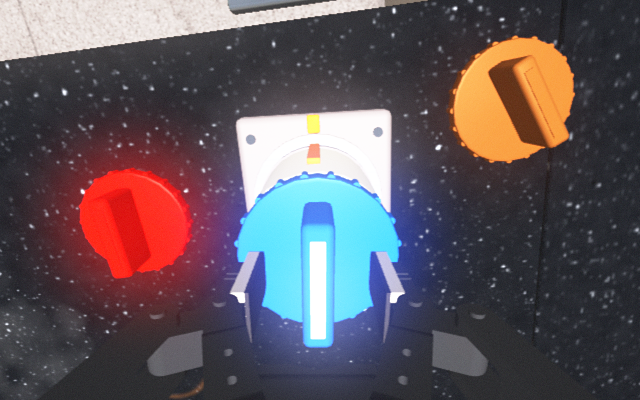

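View pics/side2c.png

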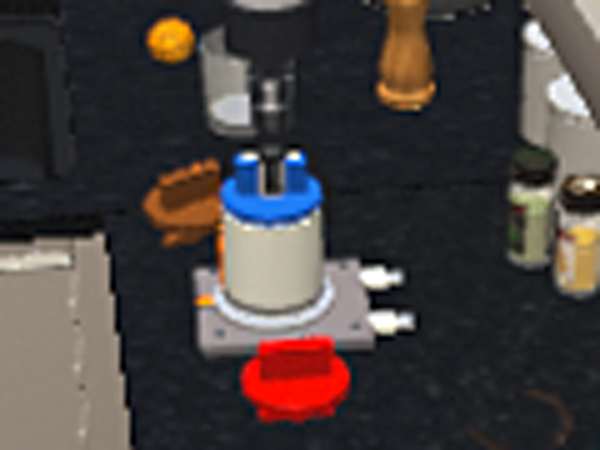

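The wing at (318,290) is midway between the fingers at (245) and (390). I'll lower a little and close.

Call:
{"api": "step_arm", "payload": {
  "targets": [
    [[0.04, 0, 0, 0, 0, 0], [0, 0, 0, 0, 0, 0], [0, 0, 0, 0, 0, 0], [0, 0, 0, 0, 0, 0], [0, 0, 0, 0, 0, 0], [0, 0, 0, 0, 0, 0]]
  ],
  "claw": 4,
  "squeeze": 60
}}

```text
t: 4.47
position: [527.4, 40.7, 134.0]
ee_rot: [[0.001, -0.992, 0.125], [-0.0, 0.125, 0.992], [-1.0, -0.001, 0.0]]
wrist_force: [-0.5, 1.0, 5.5]
grip_width: 13.1
```

```bash
cat > look.py <<'E'
import sys,pickle
from h import *
n=sys.argv[1]
s=bot.state();print(s['t'],s['position'].round(1),'F',s['wrist_force'].round(1),'T',s['wrist_torque'].round(2),s['grip_width'].round(1),'yaw',np.degrees(np.arctan2(-s['ee_rot'][0,2],s['ee_rot'][1,2])).round(2),'j6',s['joint_positions'][5].round(1))
d=save('wrist','w_%s.png'%n); pickle.dump(d,open('w_%s.pkl'%n,'wb'))
rib(d,(200,60,440,175),(18,112))
cv2.imwrite('pics/w_%sc.png'%n,cv2.resize(d['img'][80:380,200:440],None,fx=2,fy=2,interpolation=cv2.INTER_CUBIC)[:,:,::-1])
E
python3 look.py g
```

```text
Traceback (most recent call last):
  File "look.py", line 4, in <module>
    s=bot.state();print(s['t'],s['position'].round(1),'F',s['wrist_force'].round(1),'T',s['wrist_torque'].round(2),s['grip_width'].round(1),'yaw',np.degrees(np.arctan2(-s['ee_rot'][0,2],s['ee_rot'][1,2])).round(2),'j6',s['joint_positions'][5].round(1))
                                                                                                                   ^^^^^^^^^^^^^^^^^^^^^
AttributeError: 'float' object has no attribute 'round'
```

```bash
sed -i "s/s\['grip_width'\].round(1)/round(s['grip_width'],1)/" look.py; python3 look.py g
```

```text
4.475 [527.4  40.7 134. ] F [-0.5  1.   5.5] T [-0.02  0.17 -0.04] 13.1 yaw -7.17 j6 -83.5
orange [310 144   9   6] 36 [313.88888889 146.02777778] [array([485.9,  42.8]), array([473.1,  45.4])]
```

View pics/w_gc.png

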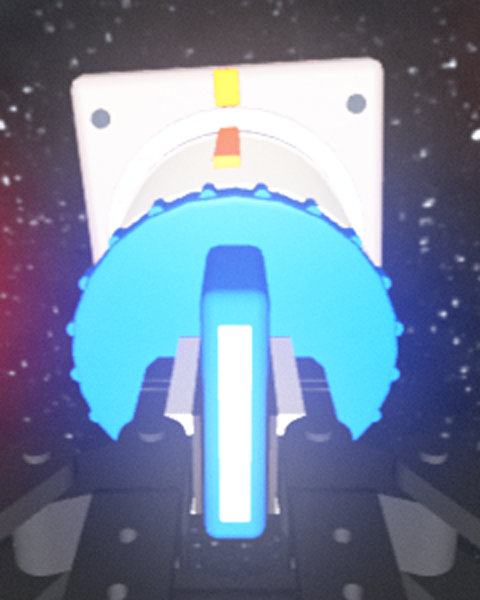

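Gripped: width 13 mm, rib in line with pointer. Now a gentle feel, +4° (anticlockwise) first.

Call:
{"api": "step_arm", "payload": {
  "targets": [
    [[0, 0, 0, -0.25, 0, 0], [0, 0, 0, -0.25, 0, 0], [0, 0, 0, 0, 0, 0]]
  ]
}}

```text
t: 4.9
position: [527.5, 40.7, 134.0]
ee_rot: [[0.001, -0.998, 0.055], [0.0, 0.055, 0.998], [-1.0, -0.001, 0.0]]
wrist_force: [-0.6, 0.9, 4.3]
grip_width: 13.0
```

```bash
python3 look.py p4
```

```text
4.9 [527.5  40.7 134. ] F [-0.6  0.9  4.3] T [-0.02  0.08 -0.12] 13.0 yaw -3.16 j6 -87.5
orange [314 114   9   1] 9 [318. 114.] [array([461.7,  44.5]), array([457.5,  44.4])]
orange [312 144  10   8] 45 [316.53333333 146.4       ] [array([486.3,  42. ]), array([473.2,  42.8])]
```

Call:
{"api": "step_arm", "payload": {
  "targets": [
    [[0, 0, 0, -0.25, 0, 0], [0, 0, 0, -0.25, 0, 0], [0, 0, 0, 0, 0, 0]]
  ]
}}

```text
t: 5.32
position: [527.5, 40.7, 134.0]
ee_rot: [[0.001, -1.0, -0.015], [0.0, -0.015, 1.0], [-1.0, -0.001, 0.0]]
wrist_force: [-0.1, 0.5, 4.5]
grip_width: 12.8
```

```bash
python3 look.py p8
```

```text
5.325 [527.5  40.7 134. ] F [-0.1  0.5  4.5] T [ 0.02  0.07 -0.13] 12.8 yaw 0.84 j6 -91.5
orange [320 132   9   1] 9 [324. 132.] [array([475. ,  44.7]), array([466. ,  42.6])]
orange [317 144   9   6] 45 [320.86666667 146.22222222] [array([486.1,  42.5]), array([473. ,  41.2])]
```

View pics/w_p8c.png

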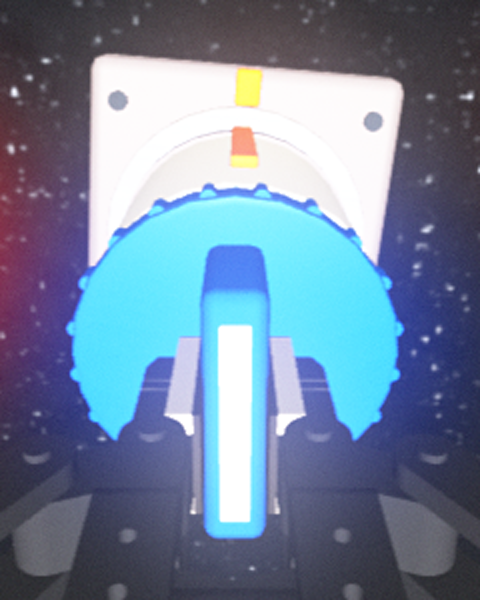

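Torque stays flat at about 0.13 N·m and the rib at (322,146) is still almost under the pointer at (324,124). That looks like light friction only so far. Continuing gently.

Call:
{"api": "step_arm", "payload": {
  "targets": [
    [[0, 0, 0, -0.25, 0, 0], [0, 0, 0, -0.25, 0, 0], [0, 0, 0, 0, 0, 0]]
  ]
}}

```text
t: 5.75
position: [527.5, 40.7, 134.0]
ee_rot: [[0.001, -0.996, -0.084], [0.0, -0.084, 0.996], [-1.0, -0.001, -0.0]]
wrist_force: [0.1, -0.6, 5.2]
grip_width: 12.8
```

```bash
python3 look.py p12
```

```text
5.75 [527.5  40.7 134. ] F [ 0.1 -0.6  5.2] T [ 0.01  0.08 -0.08] 12.8 yaw 4.84 j6 -95.5
orange [321 144  10   7] 37 [325.02702703 146.54054054] [array([486. ,  42.8]), array([473.1,  39.5])]
orange [200 158   3   8] 12 [200.75       161.58333333] [array([506.4, -55.3]), array([486., -23.])]
orange [200 166   3   4] 8 [200.75 167.5 ] [array([511.2, -55.4]), array([489.1, -23. ])]
```

Call:
{"api": "step_arm", "payload": {
  "targets": [
    [[0, 0, 0, -0.25, 0, 0], [0, 0, 0, -0.25, 0, 0], [0, 0, 0, 0, 0, 0]]
  ]
}}

```text
t: 6.18
position: [527.5, 40.7, 134.0]
ee_rot: [[0.001, -0.988, -0.154], [0.0, -0.154, 0.988], [-1.0, -0.001, -0.0]]
wrist_force: [-0.6, 0.1, 5.0]
grip_width: 12.9
```

```bash
python3 look.py p16
```

```text
6.175 [527.5  40.7 134. ] F [-0.6  0.1  5. ] T [ 0.01 -0.05 -0.16] 12.9 yaw 8.84 j6 -99.5
orange [325 145   9   7] 33 [329.48484848 147.06060606] [array([485.8,  43.4]), array([473.2,  37.9])]
orange [200 147   7  28] 103 [201.96116505 163.09708738] [array([514.1, -55.6]), array([491.2, -25.1])]
```

View pics/w_p16c.png

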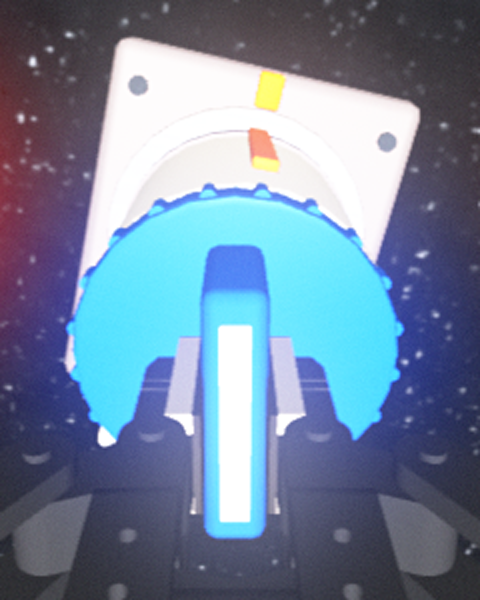

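After 16° (past the 14° limit of a tightening stop) the torque is still flat and the rib at (331,152) stays within a couple of degrees of the pointer at (335,125). One more cautious step before going on.

Call:
{"api": "step_arm", "payload": {
  "targets": [
    [[0, 0, 0, -0.25, 0, 0], [0, 0, 0, -0.25, 0, 0], [0, 0, 0, -0.25, 0, 0], [0, 0, 0, 0, 0, 0]]
  ]
}}

```text
t: 6.72
position: [527.5, 40.7, 134.0]
ee_rot: [[0.001, -0.967, -0.256], [0.0, -0.256, 0.967], [-1.0, -0.001, -0.0]]
wrist_force: [-0.4, -0.3, 4.7]
grip_width: 12.6
```

```bash
python3 look.py p22
```

```text
6.725 [527.5  40.7 134. ] F [-0.4 -0.3  4.7] T [-0.02  0.04 -0.06] 12.6 yaw 14.85 j6 -105.5
orange [200 127  13  48] 349 [203.85386819 153.07163324] [array([515.8, -56.3]), array([492.9, -28.4])]
orange [332 146   9   7] 22 [336.22727273 148.5       ] [array([485.4,  44.5]), array([473.5,  35.7])]
```

View pics/w_p22c.png

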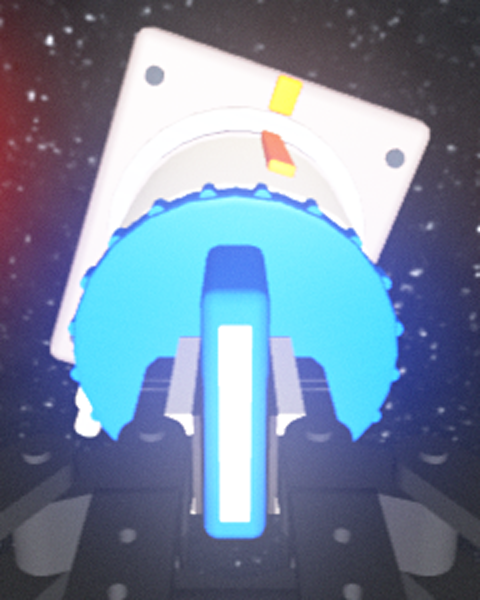

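The rib-to-pointer offset needs proper angles. I'll cast the rib end onto a 46 mm cylinder about the axis and compare it with the pointer.

```bash
python3 - <<'E'
from h import *
import pickle
C=np.array([527.3,40.7])
for n,rb,rt,p in (('g',(227,161),(228,128),(227,87)),('p8',(244,161),(242,128),(249,87)),('p16',(265,164),(258,131),(270,91)),('p22',(282,169),(271,134),(286,95))):
    d=pickle.load(open('w_%s.pkl'%n,'rb'))
    o=[]
    for q in (rb,rt):
        c,r=ray(d,200+q[0]/2,80+q[1]/2); a=c[:2]-C
        A=r[:2]@r[:2];B=2*a@r[:2];K=a@a-47**2; disc=B*B-4*A*K
        s=(-B-disc**.5)/2/A; P=c+s*r; o.append((np.degrees(np.arctan2(-(P[1]-C[1]),-(P[0]-C[0]))).round(1),P[2].round(0)))
    P=onz(d,200+p[0]/2,80+p[1]/2,19)[:2]-C
    print(n,o,np.degrees(np.arctan2(-P[1],-P[0])).round(1), np.linalg.norm(P).round(0))
E
```

```text
g [(np.float64(-4.3), np.float64(112.0)), (np.float64(-3.9), np.float64(48.0))] -4.0 59.0
p8 [(np.float64(-1.5), np.float64(112.0)), (np.float64(-1.7), np.float64(48.0))] -4.1 59.0
p16 [(np.float64(0.1), np.float64(113.0)), (np.float64(-0.3), np.float64(51.0))] -4.1 59.0
p22 [(np.float64(1.0), np.float64(115.0)), (np.float64(0.2), np.float64(51.0))] -4.2 59.0
```

Since the start the cap has turned 22° and the housing only about 4.7°. From 16° to 22° the housing moved only about 0.7°. So the cap has turned over 17° against the housing, beyond any tightening stop, and + (anticlockwise) is the loosening way. I'll continue in stages, still checking.

Call:
{"api": "step_arm", "payload": {
  "targets": [
    [[-0.01, 0, 0, -0.4, 0, 0], [0, 0, 0, -0.4, 0, 0], [0, 0, 0, -0.4, 0, 0], [0, 0, 0, -0.4, 0, 0], [0, 0, 0, 0, 0, 0]]
  ]
}}

```text
t: 7.4
position: [527.2, 40.6, 134.0]
ee_rot: [[0.0, -0.886, -0.463], [-0.0, -0.463, 0.886], [-1.0, -0.0, -0.0]]
wrist_force: [-0.9, -0.1, 2.2]
grip_width: 13.3
```

```bash
python3 look.py p35
```

```text
7.4 [527.2  40.6 134. ] F [-0.9 -0.1  2.2] T [-0.01 -0.04  0.01] 13.3 yaw 27.61 j6 -118.2
orange [200  74  21  94] 1233 [207.31954582 120.67802109] [array([512.4, -63.6]), array([492.9, -38.9])]
orange [352 126   6   8] 9 [354.55555556 129.11111111] [array([465.3,  40.3]), array([462.9,  27.2])]
orange [345 151  13  15] 53 [350.75471698 158.0754717 ] [array([486.4,  48.8]), array([476.4,  32.6])]
orange [357 168   6   5] 8 [359.25  169.625] [array([491.4,  59.5]), array([479.6,  39.4])]
```

View pics/w_p35c.png

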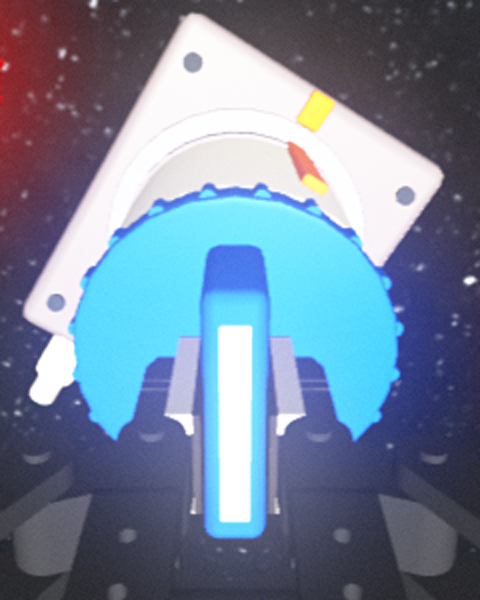

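The rib at (353,162) stays by the pointer at (358,135) and the torque is near zero, so it moves easily. On to about 60° yaw.

Call:
{"api": "step_arm", "payload": {
  "targets": [
    [[0, 0, 0, -0.45, 0, 0], [0, 0, 0, -0.45, 0, 0], [0, 0, 0, -0.45, 0, 0], [0, 0, 0, -0.45, 0, 0], [0, 0, 0, 0, 0, 0]]
  ]
}}

```text
t: 8.07
position: [527.2, 40.7, 134.1]
ee_rot: [[0.0, -0.744, -0.668], [-0.0, -0.668, 0.744], [-1.0, -0.0, -0.0]]
wrist_force: [0.2, 0.0, 1.5]
grip_width: 12.9
```

```bash
python3 look.py p48
```

```text
8.075 [527.2  40.7 134.1] F [0.2 0.  1.5] T [-0.04  0.03  0.02] 12.9 yaw 41.95 j6 -132.6
orange [200  60  46  82] 2877 [218.8849496   94.07229753] [array([516.8, -69.2]), array([499.8, -48.3])]
orange [363 138  19  11] 25 [373.52 142.4 ] [array([464.5,  43.1]), array([466.5,  23.1])]
```

Call:
{"api": "step_arm", "payload": {
  "targets": [
    [[0, 0, 0, -0.45, 0, 0], [0, 0, 0, -0.45, 0, 0], [0, 0, 0, -0.45, 0, 0], [0, 0, 0, -0.45, 0, 0], [0, 0, 0, -0.4, 0, 0], [0, 0, 0, 0, 0, 0]]
  ]
}}

```text
t: 8.88
position: [527.1, 40.7, 134.0]
ee_rot: [[-0.0, -0.507, -0.862], [-0.0, -0.862, 0.507], [-1.0, 0.0, 0.0]]
wrist_force: [0.0, -0.1, -0.2]
grip_width: 12.6
```

```bash
python3 look.py p67
```

```text
8.875 [527.1  40.7 134. ] F [ 0.  -0.1 -0.2] T [-0.08 -0.07 -0.05] 12.6 yaw 59.52 j6 -150.2
orange [200  60  86  49] 3106 [234.96748229  79.86477785] [array([534.1, -69.5]), array([517.4, -53.9])]
orange [375 158  19  13] 36 [385.16666667 162.66666667] [array([465.9,  42.9]), array([474. ,  17.6])]
```

View pics/w_p67c.png

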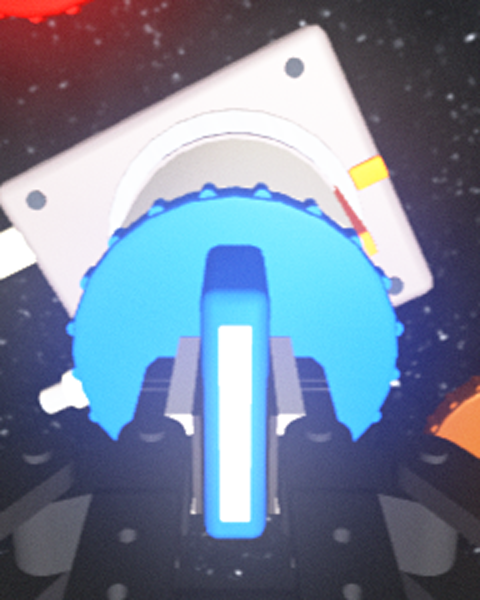

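```bash
python3 - <<'E'
from h import *
import pickle
C=np.array([527.3,40.7])
d=pickle.load(open('w_p67.pkl','rb'))
for q in ((370,243),(338,188)):
        c,r=ray(d,200+q[0]/2,80+q[1]/2); a=c[:2]-C
        A=r[:2]@r[:2];B=2*a@r[:2];K=a@a-47**2; disc=B*B-4*A*K
        s=(-B-disc**.5)/2/A; P=c+s*r; print(np.degrees(np.arctan2(-(P[1]-C[1]),-(P[0]-C[0]))).round(1),P[2].round(0))
P=onz(d,200+369/2,80+172/2,19)[:2]-C
print(np.degrees(np.arctan2(-P[1],-P[0])).round(1), np.linalg.norm(P).round(0))
E
```

```text
24.8 152.0
20.9 93.0
-3.9 60.0
```

```bash
python3 - <<'E'
from h import *
import pickle
C=np.array([527.3,40.7])
for n,q in (('g',(227,161)),('p22',(282,169)),('p35',(315,184)),('p67',(370,243))):
    d=pickle.load(open('w_%s.pkl'%n,'rb'))
    for z in (108,112):
        P=onz(d,200+q[0]/2,80+q[1]/2,z)[:2]-C; print(n,z,np.degrees(np.arctan2(-P[1],-P[0])).round(1), np.linalg.norm(P).round(0))
E
```

```text
g 108 -4.2 46.0
g 112 -4.3 47.0
p22 108 -0.0 46.0
p22 112 0.6 47.0
p35 108 0.8 46.0
p35 112 1.9 46.0
p67 108 4.0 44.0
p67 112 5.9 44.0
```

The rib angle here is view-biased, but the torque is only about 0.05 N·m, so the housing is near rest. I'll turn 3° more for margin, then lift a trial 4 mm and watch the force.

Call:
{"api": "step_arm", "payload": {
  "targets": [
    [[0, 0, 0, -0.38, 0, 0], [0, 0, 0, 0, 0, 0], [-0.05, 0, 0, 0, 0, 0], [-0.05, 0, 0, 0, 0, 0], [0, 0, 0, 0, 0, 0]]
  ]
}}

```text
t: 9.55
position: [527.2, 40.7, 138.2]
ee_rot: [[0.0, -0.46, -0.888], [-0.0, -0.888, 0.46], [-1.0, -0.0, -0.0]]
wrist_force: [-0.4, 0.8, -0.4]
grip_width: 12.7
```

```bash
python3 look.py l4; python3 - <<'E'
from h import *
for n in ('side','top'):
    d=save(n,n+'_l4.png')
    x,y=(270,160) if n=='side' else (270,160)
    cv2.imwrite('pics/%s_l4c.png'%n,cv2.resize(d['img'][y:y+90,x:x+110],None,fx=5,fy=5,interpolation=cv2.INTER_CUBIC)[:,:,::-1])
E
```

```text
9.55 [527.2  40.7 138.2] F [-0.4  0.8 -0.4] T [-0.05  0.01  0.  ] 12.7 yaw 62.64 j6 -153.3
orange [200  60  93  45] 3151 [239.5157093   78.13963821] [array([537.2, -69. ]), array([521. , -54.6])]
orange [379 161  15  11] 25 [388.48 164.52] [array([463.7,  43.3]), array([473.8,  17.5])]
```

View pics/side_l4c.png

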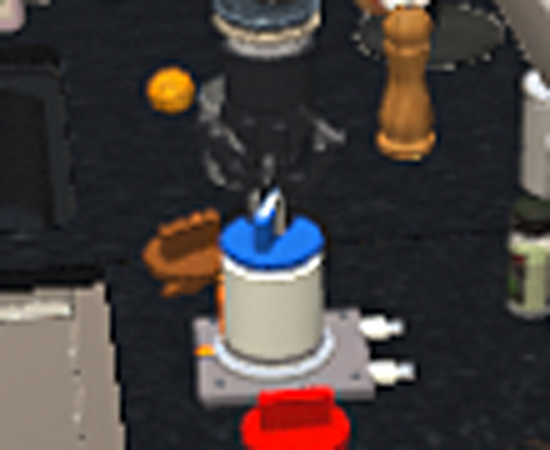

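View pics/top_l4c.png

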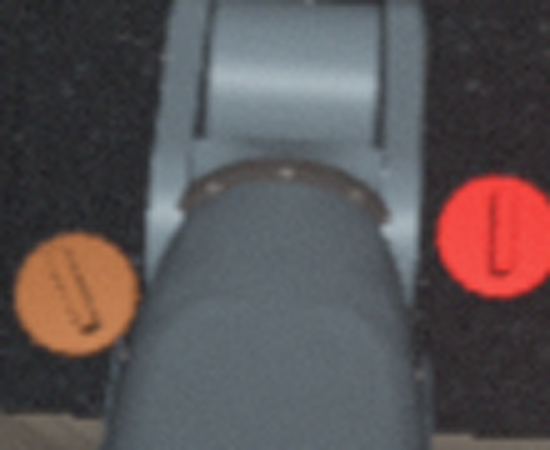

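It lifts with no resistance (Fz about 0). Continuing straight up.

Call:
{"api": "step_arm", "payload": {
  "targets": [
    [[-0.15, 0, 0, 0, 0, 0], [-0.15, 0, 0, 0, 0, 0], [-0.15, 0, 0, 0, 0, 0], [-0.15, 0, 0, 0, 0, 0], [-0.15, 0, 0, 0, 0, 0], [0, 0, 0, 0, 0, 0]]
  ]
}}

```text
t: 10.45
position: [527.4, 40.7, 168.6]
ee_rot: [[0.001, -0.459, -0.888], [0.0, -0.888, 0.459], [-1.0, -0.0, -0.001]]
wrist_force: [0.4, 0.1, -1.3]
grip_width: 12.9
```

Call:
{"api": "step_arm", "payload": {
  "targets": [
    [[-0.25, 0, 0, 0, 0, 0], [-0.3, 0, 0, 0, 0, 0], [-0.3, 0, 0, 0, 0, 0], [-0.3, 0, 0, 0, 0, 0], [-0.3, 0, 0, 0, 0, 0], [-0.15, 0, 0, 0, 0, 0], [-0.1, 0, 0, 0, 0, 0], [0, 0, 0, 0, 0, 0], [0, 0, 0, 0, 0, 0]]
  ]
}}

```text
t: 11.58
position: [527.0, 40.7, 235.7]
ee_rot: [[-0.001, -0.459, -0.888], [0.0, -0.888, 0.459], [-1.0, 0.0, 0.001]]
wrist_force: [0.3, 0.1, -1.9]
grip_width: 12.8
```

```bash
python3 look.py up; python3 - <<'E'
from h import *
d=save('side','side_up.png')
cv2.imwrite('pics/side_upc.png',cv2.resize(d['img'][150:250,270:380],None,fx=5,fy=5,interpolation=cv2.INTER_CUBIC)[:,:,::-1])
E
```

```text
11.575 [527.   40.7 235.7] F [ 0.3  0.1 -1.9] T [-0.01 -0.06 -0.01] 12.8 yaw 62.67 j6 -153.3
orange [206  60  94  38] 2363 [254.82776132  74.28184511] [array([537.7, -79.9]), array([525.8, -66.6])]
orange [370 145   4   8] 11 [372. 148.] [array([461.7,  44.7]), array([469.6,  25.6])]
```

View pics/side_upc.png

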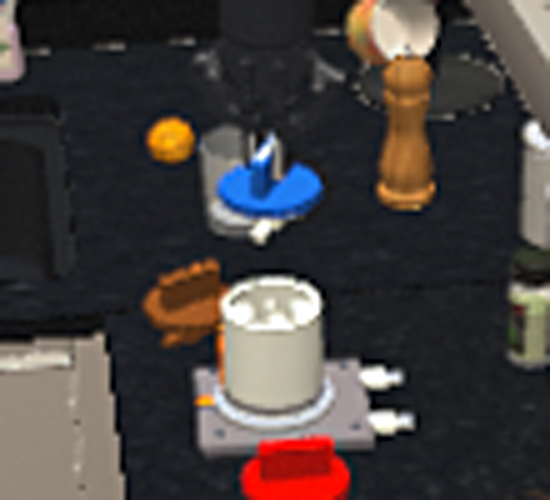

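View pics/w_up.png

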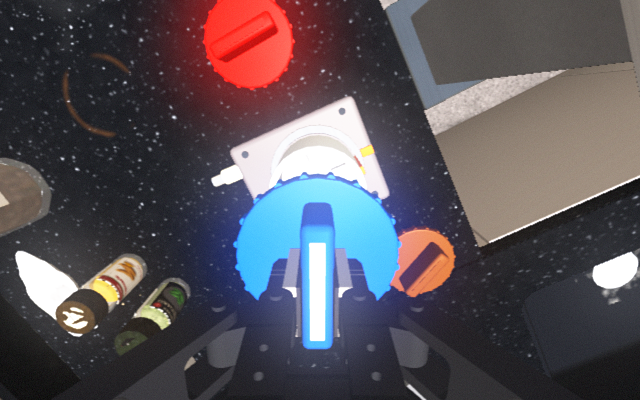

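The cap is off and hangs level over the open housing, its foot visible at crop (265,230) and the rim at (272,300). I'll let it settle and make a last check.

Call:
{"api": "step_arm", "payload": {
  "targets": [
    [[0, 0, 0, 0, 0, 0], [0, 0, 0, 0, 0, 0], [0, 0, 0, 0, 0, 0], [0, 0, 0, 0, 0, 0]]
  ]
}}

```text
t: 12.18
position: [527.1, 40.7, 236.1]
ee_rot: [[-0.0, -0.459, -0.888], [0.0, -0.888, 0.459], [-1.0, 0.0, 0.0]]
wrist_force: [-0.3, 1.0, -1.0]
grip_width: 13.1
```

```bash
python3 look.py fin; python3 - <<'E'
from h import *
d=save('side','side_fin.png')
hsv=cv2.cvtColor(d['img'],cv2.COLOR_RGB2HSV); m=((hsv[:,:,0]>100)&(hsv[:,:,0]<125)&(hsv[:,:,1]>150)&(hsv[:,:,2]>90)).astype(np.uint8); m[:,:300]=0; m[:,345:]=0
print('blue bbox',cv2.boundingRect(m), 'pred disc top/bottom edges',proj(d,[[485,40.7,228.7],[569,40.7,228.7],[527,-1.3,216.7],[527,40.7,190],[527,40.7,115]]).round(1).tolist())
print(np.abs(bot.state()['joint_vel']).max())
a=np.array(cv2.imread('pics/w_up.png'),int)
w=cv2.imread('pics/w_fin.png').astype(int); print('diff',np.abs(w-a).mean())
E
```

```text
12.175 [527.1  40.7 236.1] F [-0.3  1.  -1. ] T [ 0.03  0.01 -0.06] 13.1 yaw 62.67 j6 -153.3
orange [206  60  94  38] 2297 [255.05616021  74.06443187] [array([537.8, -80.1]), array([525.8, -66.7])]
orange [370 145   4   7] 9 [372.11111111 147.66666667] [array([461.7,  44.5]), array([469.6,  25.4])]
blue bbox (314, 182, 21, 11) pred disc top/bottom edges [[313.6, 186.5], [333.9, 185.0], [325.3, 193.1], [324.0, 194.1], [324.3, 209.7]]
0.11667833698436317
diff 3.06140234375
```

The cap's place in the side image matches the predicted height, with the foot about 75 mm above the rim. It is still and the grip is steady.

```bash
python3 -c "
from station import bot
print(bot.sign_off())"
```

```text
the job is handed in; nothing more can be done
None
```

The blue cap is off the filter and was handed in held over it. It is level and still, with its foot about 75 mm above the rim, at about 12 s of the 40 s allowed.

- **Thread:** I gripped the wing with 60 N and felt anticlockwise from above first. Torque stayed flat at about 0.1 N·m and the cap slipped on past any possible tightening stop, so anticlockwise loosens it.
- **Unscrewing:** I turned the cap about 70° in all, to about 1.16 rad past home. I then lifted it straight up about 102 mm and met no resistance.
- **Last checks:** The cap's place in the side picture matches the predicted height, the grip is steady at 13 mm and the arm is still. The red and brown look-alikes, tumbler and mandarin look unmoved; I did not re-check the lemon and mug at the end.
- **A disagreement:** The wrist camera showed the housing dragged about 5° at a 22° turn, more than the 3.4° that light friction should give. Its readings later rose to 8–10°, but by then the view was slanted and unreliable. The measured torque suggests only 1–2°. All of these are below the 15° limit.

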